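# Load a tube carrier and slide it into the tube reader

## Robot

A 6-joint arm with a two-finger parallel gripper is mounted at the origin on a cart in front of the work surface, level with it; the furniture and walls round the work are solid. World frame = base frame: x ahead of the robot, y to its left, z up, the work surface at z = 0. Lengths are in m, angles in degrees, forces in N, time in s.
With the tool pointing down it reaches from about 0.3 to 0.775 m from the base axis. Payload 14.6 kg.
Tool frame: the origin (TCP) lies between the finger pads; the fingertips stand 14 mm ahead of it and the grasp point (between the pads) lies 5 mm behind it; z points along the fingers, y is the line along which they close (so a half turn about z gives the same grasp; the last joint's range is limited). The gripper opens to 94 mm and grips with 3 to 60 N. Pads are 16 mm wide; open, the fingers measure 119 mm over their backs; the gripper's body (75 mm by 177 mm) begins 78 mm behind the grasp point.
Start: joints at [-79.332, 17.183, 87.147, -0, 75.671, -3.816], TCP at [0.138, -0.533, 0.219] pointing down, gripper open.
Joint ranges: [-173.82, 173.82], [-45.26, 126.66], [13.44, 144.39], [-59.66, 239.66], [0, 175.72], [-146.38, 146.38]. Speed limits (degrees/s): [127.2, 127.2, 147.25, 180, 180, 180].

## Interface

Orientations are given as [roll, pitch, yaw] about the fixed x, y, z axes, in that order (R = Rz(yaw) Ry(pitch) Rx(roll)).
In Python, from rig import robot gives the robot as it stands. The module is installed in compiled form; this text tells all that it offers.
- The arm moves only by the tool jog_arm, never from a script. Its argument "moves" is text: rows parted by semicolons, each of 7 numbers parted by spaces: the shift along the tool's x, y, z in m, then the turn, a rotation vector about the tool's x, y, z in degrees, then the finger opening in m, from 0 to 0.094. In form: dx dy dz ax ay az hand; .... A call has 1 to 5 rows; each row shifts and turns the commanded pose from where the row before left it, along the tool's axes as they then stand; what a row does not reach is not made up. A row lasts 1/8 s, in which the tool goes at most 62.5 mm and 10.7 degrees, less where a joint would pass 70% of its speed; a pose out of reach is approached as far as the arm can. A call is refused whole if a number of a shift passes 0.0625 or a number of a turn 10.7, either way. A call with a gripper value outside its range is refused whole. The fingers move at their own pace and stop on an object; "force" is the grip in N (left out, the last holds). Time passes only in rows, so rows that do not move let the fingers close. It gives the time, the measured TCP pose, the force, the opening and the grip force at its end, in the units of the state.
- robot.read_state(): the state, without advancing time (a new reading comes with each control period).
- robot.read_camera(name): name is "side" or "top"; returns the picture (400x640x3 uint8, blue, green, red); there is no depth.
- robot.camera_info(name): a dict with "mtx" (3x3 intrinsics, pixels), "pose" (4x4, takes a point from camera to world coordinates). Camera axes: x right, y down, z forward; pixel columns grow to the right and rows downward; lengths in m; the calibration is good to about 2 mm. A picture is of the moment at which its call begins. camera_info takes no time and is no camera call.
- robot.job_done(): hands the job in; it is judged then, once.
The state is a dict: "time": time; "joint_pos": joint angles; "qd": joint speeds; "joint_efforts": joint torques, N m; "tcp_pos": TCP position; "tool_rot": TCP orientation; "contact_force": force on the tool from outside, world axes, zero at the start; "wrist_torque": the same for the moment, N m; "width": finger opening in m; "grasp_force": force on a finger pad.
Only numpy, scipy, OpenCV 4.12 (cv2) and the standard library are available. Lean on these libraries where they do the work, as an engineer would, in place of code of your own. Each camera call takes 0.05 s, during which the arm holds its last target. There are 200 camera calls.

## Task

Fill the carrier: stand the blue-capped and the red-capped tube from the sloping steel rest upright in its two empty wells, each right down on the well's floor, caps up. Then slide the full carrier along the bench, without lifting it, straight into the reader's track until its nose is fully home against the end stop. Leave the yellow-capped tube standing in its well, and do not shift the timer, the marker or the tip box.

Things in the scene. Friction and masses are not known exactly. Their poses are not given: they have to be found in the camera images.
- tube_blue: white sample tube, 115 mm long, 20 mm across, 35 g, round (hemispherical) bottom, ribbed blue cap 22 mm across on the last 20 mm. Origin at the bottom tip, z along the tube towards the cap. At the start it lies in a notch of the sloping rest at 55 degrees to the bench, cap up and away from the robot; the fingers have room on both sides and below from 25 to 78 mm above the tip.
- tube_red: white sample tube, 115 mm long, 20 mm across, 35 g, round (hemispherical) bottom, ribbed red cap 22 mm across on the last 20 mm. Origin at the bottom tip, z along the tube towards the cap. At the start it lies in the rest's other notch, parallel to the blue-capped tube and 80 mm beside it (which lies left varies).
- tube_yellow: white sample tube, 115 mm long, 20 mm across, 35 g, round (hemispherical) bottom, ribbed yellow cap 22 mm across on the last 20 mm. Origin at the bottom tip, z along the tube towards the cap. Stands in the carrier's far well from the start and stays there.
- rest: fixed sloping rest of steel sheet, 108 x 156 mm, origin at the middle of its underside, x the way the caps point. Two upright 4 mm plates with notches 23 mm wide carry the tubes 18 and 86 mm above their tips; the higher plate is 79 mm high, the lip that stops the tube bottoms 38 mm, the floor plate 5 mm.
- carrier: loose grey tube carrier, about 0.45 kg, on the bench (on smooth glides: 1 to 2 N slide it). Origin on its underside, x along it towards its nose, z up. Block from x = -56 to +84 mm, 44 mm wide, 40 mm high, three round wells in line; behind it a foot 12 mm high to x = -108 mm with the blue grip post. A tube standing in it reaches 121 mm above the bench.
- carrier_grip (a point): middle of the carrier's upright blue grip post, 16 mm thick (carrier x), 28 mm wide (carrier y), at carrier x = -98 mm; this point is 45 mm above the bench, the post's top 62 mm
- well_far (a point): centre of the floor of the carrier's far well (nearest the nose), 6 mm above the bench, at carrier x = +62 mm; taken by the yellow-capped tube
- well_middle (a point): centre of the floor of the carrier's middle well, 23 mm across, 34 mm deep, floor 6 mm above the bench, at carrier x = +17 mm; empty at the start
- well_near (a point): centre of the floor of the carrier's near well (nearest the grip post), 23 mm across, 34 mm deep, floor 6 mm above the bench, at carrier x = -28 mm; empty at the start
- carrier_nose (a point): middle of the carrier's nose face, 20 mm above the bench, at carrier x = +84 mm
- dock: white tube reader with loading track, fixed. Origin on the bench at the track's end, x the way in (away from the robot), z up. Two rails 20 mm high, 47 mm apart inside, run from the stop to x = -50 mm, then flare to about 66 mm apart at x = -73 mm. The head overhangs the track to x = -53 mm, 145 to 190 mm high. The carrier slides on the bench itself.
- dock_stop (a point): middle of the face of the rubber end stop, 20 mm above the bench, at dock x = -2 mm; the carrier is home when its nose touches it
- bench_timer: white bench timer 62 x 66 x 18 mm, origin at the middle of its underside; not to be shifted
- marker_blue: marker pen with a blue cap, 128 mm long along its y axis, 12 mm thick, lying on the bench, origin at the middle of its underside; not to be shifted
- tip_box_yellow: yellow pipette tip box with a clear lid, 95 x 122 x 88 mm, origin at the middle of its underside; not to be shifted
Mind the look-alikes: they are no part of the job. Leave any pink look-alike of the tube_yellow alone.

How it is judged (in metres and radians):
On the way, in this order (a step that is already met when the one before it is completed fails the run):
1. the blue-capped and the red-capped tube stand right down in the carrier's middle and near wells, in either order ((distance between tube_blue and well_middle below 0.006 m or distance between tube_blue and well_near below 0.006 m) and angle between each of tube_blue, tube_red's own z axis and vertical below 0.21 rad and (distance between tube_red and well_middle below 0.006 m or distance between tube_red and well_near below 0.006 m)), for 0.2 s.
2. the carrier is home in the reader's track with both tubes still standing in it (all of step 1 and horizontal distance between carrier_nose and dock_stop below 0.004 m and angle between the x axis of carrier and the x axis of dock, either way round below 0.05 rad), for 0.2 s.
At the end, for the whole second after the job is handed in: Blue- and red-capped tubes stand in the middle and near wells (either order), the yellow-capped one in the far well: tips within 6 mm of the well floors' centres, tilt under 12 degrees; the carrier's nose is within 4 mm of the end stop's middle, within 2.8 degrees of the track; all at rest (all of step 2 and distance between tube_yellow and well_far below 0.006 m and angle between tube_yellow's own z axis and vertical below 0.21 rad and linear speed of each of carrier, tube_blue, tube_red, tube_yellow below 0.02 m/s); the robot touches nothing.
It fails at once if the carrier is lifted off the bench (more than 15 mm) or tipped (more than 12 degrees) (height (world z) of carrier above 0.015 m or angle between carrier's own z axis and vertical above 0.21 rad).
It fails at once if the yellow-capped tube is knocked over or pulled out of its well (angle between tube_yellow's own z axis and vertical above 0.35 rad or distance between tube_yellow and well_far above 0.025 m).
It fails at once if the timer, the marker or the tip box is shifted by more than 25 mm (distance of any of bench_timer, marker_blue, tip_box_yellow from where it was at the start of the episode above 0.025 m).
It also fails if it takes over 72 s, if anything falls off the work surface, if the arm or the gripper's body presses on something with over 40 N, if the wrist force passes 120 N, or if a joint passes its speed limit or range.

## Working session

There is one attempt and no reset: what is moved stays moved. The work goes in short steps, Python scripts to look and compute and a tool call to move; the robot and the scene stay as the last step left them, time stands still between calls to the robot, and variables do not carry over. Pictures are saved under pics/ and viewed, at most 10 in all, crops included, and the job is handed in when it is done.

Besides the shell and the picture viewer there is one more tool, called after "Emit:" by a JSON object that holds its "op" and its "data", one argument or row to a line. jog_arm: Moves the arm, as the interface text tells. Its arguments: {"type":"object","properties":{"moves":{"type":"string"},"force":{"type":"number"}},"required":["moves"]}

```bash
mkdir -p pics; python3 - <<'E'
from rig import robot
import cv2,json
for n in("side","top"):
    cv2.imwrite(f"pics/{n}0.png",robot.read_camera(n)); i=robot.camera_info(n); print(n,i["mtx"],i["pose"])
s=robot.read_state(); print(s)
E
```

```text
side [[390.72648647   0.         322.75474045]
 [  0.         390.72648647 194.08630598]
 [  0.           0.           1.        ]] [[ 0.86491701 -0.35355167  0.35625804  0.24337328]
 [-0.50168553 -0.58751746  0.63492902 -0.7448701 ]
 [-0.0151724  -0.72789041 -0.6855256   0.63889254]
 [ 0.          0.          0.          1.        ]]
top [[365.85060615   0.         326.16151635]
 [  0.         365.85060615 199.92996749]
 [  0.           0.           1.        ]] [[ 0.01175044 -0.9849494   0.17244306  0.38424462]
 [-0.99992639 -0.01105307  0.00500374 -0.17564971]
 [-0.0030224  -0.17248916 -0.98500678  0.95112241]
 [ 0.          0.          0.          1.        ]]
{'time': 0.1, 'joint_pos': array([-7.93307460e+01,  1.72135354e+01,  8.71767373e+01, -7.86409418e-04,
        7.56704439e+01, -3.81541769e+00]), 'qd': array([-0.07232789, -0.04286765, -0.16475007,  0.04004187, -0.03789698,
        0.03665599]), 'joint_efforts': array([ 1.45580070e-03, -5.32646549e+01, -3.53282619e+01,  7.10033672e-02,
        2.34873604e-02, -6.36949471e-05]), 'tcp_pos': array([ 0.13752361, -0.5322995 ,  0.21893267]), 'tool_rot': array([-1.79939367e+02, -3.28018169e-03,  1.44848650e+01]), 'contact_force': array([-0.39139091, -1.05596473,  0.28178789]), 'wrist_torque': array([-0.05276826,  0.02700677,  0.05639818]), 'grasp_force': 0.0, 'width': 0.09375648476698886}
```

View pics/side0.png

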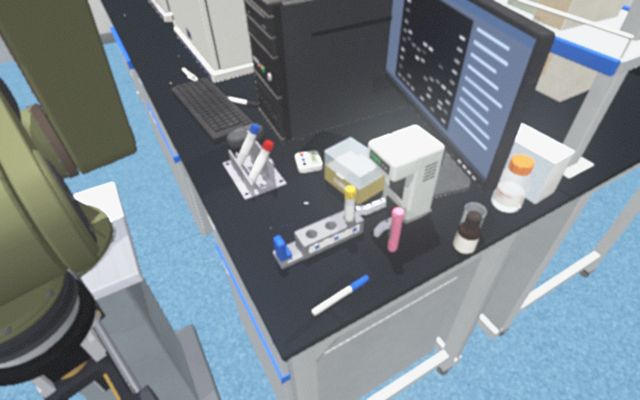

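View pics/top0.png

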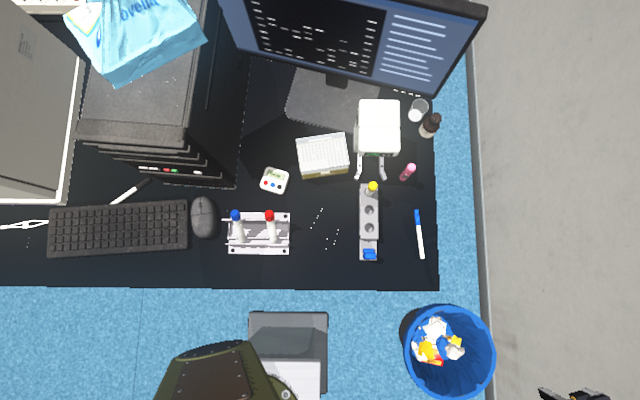

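Side view: blue-capped tube at (254,130) and red-capped at (267,147) in the rest. The yellow-capped tube at (350,190) stands in the carrier, whose post is at (282,245). A pink-capped tube at (397,215) is the look-alike and the marker at (340,295) also has a blue cap; both stay untouched. The two tubes lying in the sloping rest fit the description. I'll confirm with an enlarged crop.

```bash
python3 - <<'E'
import cv2,numpy as np
s=cv2.imread("pics/side0.png");t=cv2.imread("pics/top0.png")
f=lambda im,x,y,w,h:cv2.resize(im[y:y+h,x:x+w],(400,300),interpolation=cv2.INTER_CUBIC)
m=np.vstack([np.hstack([f(s,210,115,100,75),f(s,265,178,132,99)]),np.hstack([f(t,215,195,88,66),f(t,320,165,140,105)])])
cv2.imwrite("pics/m0.png",m)
E
```

```text
(no output)
```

View pics/m0.png

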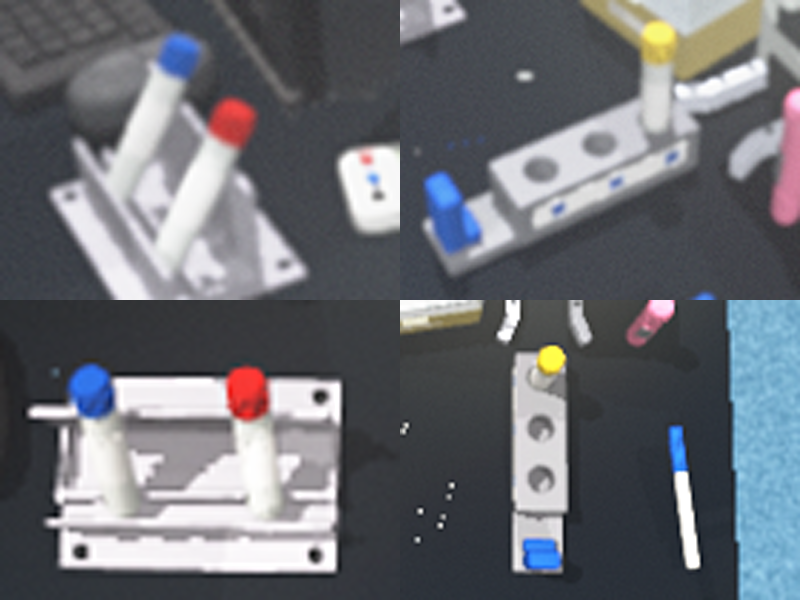

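```bash
cat > h.py <<'E'
import cv2,numpy as np
from rig import robot
from scipy.optimize import least_squares
C={n:robot.camera_info(n) for n in("side","top")}
def proj(n,P):
    i=C[n];T=np.linalg.inv(i["pose"]);P=np.atleast_2d(P)@T[:3,:3].T+T[:3,3];p=P@i["mtx"].T;return p[:,:2]/p[:,2:]
def ray(n,uv,z):
    i=C[n];d=i["pose"][:3,:3]@np.linalg.solve(i["mtx"],[*uv,1]);o=i["pose"][:3,3];return o+d*(z-o[2])/d[2]
def blob(im,col,box):
    x,y,w,h=box;c=cv2.cvtColor(im[y:y+h,x:x+w],cv2.COLOR_BGR2HSV)
    hh=c[...,0].astype(int);m={"blue":(abs(hh-110)<14),"red":(hh<8)|(hh>172),"yellow":abs(hh-26)<9}[col]&(c[...,1]>140)&(c[...,2]>80)
    n,l,st,ce=cv2.connectedComponentsWithStats(m.astype(np.uint8));k=1+np.argmax(st[1:,4]);return ce[k]+[x,y],st[k]
E
python3 - <<'E'
from h import *
s=cv2.imread("pics/side0.png");t=cv2.imread("pics/top0.png")
for n,im,L in(("side",s,[("blue",(235,115,40,40)),("red",(250,130,40,30)),("yellow",(335,178,30,25)),("blue",(268,228,30,35))]),("top",t,[("blue",(225,203,25,25)),("red",(258,203,25,25)),("yellow",(360,175,25,20)),("blue",(355,243,30,25))])):
    for c,b in L: print(n,c,*blob(im,c,b))
f=lambda im,x,y,w,h:cv2.resize(im[y:y+h,x:x+w],(400,400),interpolation=cv2.INTER_CUBIC)
cv2.imwrite("pics/m1.png",np.hstack([f(s,350,130,90,90),f(t,340,130,70,70)]))
E
```

```text
side blue [254.42857143 128.52380952] [15  9  9 10 63]
side red [267.73563218 144.79310345] [13 10 11 11 87]
side yellow [349.9122807  193.35087719] [11 11 10  9 57]
side blue [280.85144928 247.48913043] [  5   7  18  26 276]
top blue [234.71111111 214.41111111] [ 5  6 10 12 90]
top red [268.82758621 215.01149425] [ 7  7  9 11 87]
top yellow [372.41025641 185.42307692] [ 8  6 10 10 78]
top blue [368.78151261 253.63865546] [  8   6  14  10 119]
```

View pics/m1.png

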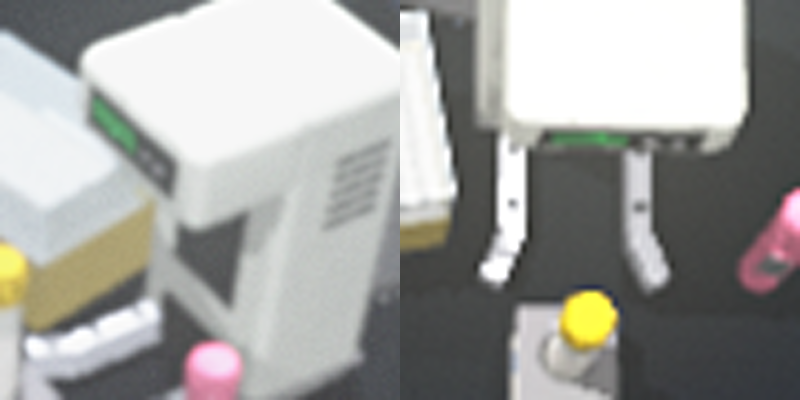

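```bash
cat > fit.py <<'E'
from h import *
c2=lambda x,y:((x-400+.5)/2.857-.5+320,(y-300+.5)/2.857-.5+165)   # top carrier
c1=lambda x,y:((x-400+.5)/3.03-.5+265,(y+.5)/3.03-.5+178)   # side carrier
r1=lambda x,y:((x+.5)/4-.5+210,(y+.5)/4-.5+115)
r2=lambda x,y:((x+.5)/4.545-.5+215,(y-300+.5)/4.545-.5+195)
d2=lambda x,y:((x-400+.5)/5.714-.5+340,(y+.5)/5.714-.5+130)
def W(p,P):
    a=p[2];return np.array([p[0]+np.cos(a)*P[0]-np.sin(a)*P[1],p[1]+np.sin(a)*P[0]+np.cos(a)*P[1],P[2]])
def fit(D,p0,nx=0,loc=None):
    f=lambda p:np.concatenate([proj(n,W(p,loc(p,P) if loc else P))[0]-uv for n,P,uv in D])
    r=least_squares(f,p0,loss="soft_l1");J=np.linalg.inv(r.jac.T@r.jac)
    print(np.round(r.x,4),"yawdeg",round(np.degrees(r.x[2]),2),"sd",np.round(np.sqrt(np.diag(J))*.5,4));print(np.round(f(r.x).reshape(-1,2),1).tolist());return r.x
if __name__=="__main__":
    h=22
    car=[(n,np.array(P)/1e3,np.array(u)) for n,P,u in[
    ("top",(84,h,40),c2(514,352)),("top",(-56,-h,40),c2(567,511)),("top",(-56,h,40),c2(512,510)),
    ("top",(-108,h,12),c2(513,571)),("top",(17,0,40),c2(541,428)),("top",(-28,0,40),c2(541,478)),("top",(62,0,111),c2(551,360)),
    ("side",(17,0,40),c1(600,143)),("side",(-28,0,40),c1(541,169)),("side",(62,0,111),c1(658,42)),("side",(-56,h,40),c1(490,161)),("side",(84,-h,40),c1(698,124))]]
    print("car");fit(car,[.6,-.3,0])
    ca,sa=np.cos(np.radians(55)),np.sin(np.radians(55))
    def loc(p,P):
        return P if len(P)==3 else np.array([p[3]+P[0]*ca,P[1],p[4]+P[0]*sa])
    R=[(n,np.array(P)/1e3,np.array(u)) for n,P,u in[
    ("top",(-54,78,5),r2(62,568)),("top",(-54,-78,5),r2(335,572)),("top",(54,-78,5),r2(340,380)),
    ("side",(-54,78,5),r1(51,189)),("side",(54,-78,5),r1(306,271)),
    ("top",(105,40),r2(93,391)),("top",(105,-40),r2(248,394)),("side",(105,40),r1(180,56)),("side",(105,-40),r1(232,123))]]
    print("rest");x=fit(R,[.5,0,0,-.03,.02],loc=loc)
    for y in(.04,-.04):print("tip",W(x,loc(x,np.array([0,y]))),"mid",W(x,loc(x,np.array([.05,y]))))
    D=[("top",np.array(P)/1e3,np.array(u)) for P,u in[
    ((-50,23.5,20),d2(524,236)),((-50,-23.5,20),d2(626,238)),((-73,33,20),d2(507,287)),((-73,-33,20),d2(645,292))]]
    print("dock");x=fit(D,[.6,-.3,0])
    for a,b,z in(((524,145),(524,235),.02),((626,152),(626,235),.02),((515,124),(740,127),.19),((508,5),(508,110),.19),((747,5),(747,110),.19)):
        A,B=ray("top",d2(*a),z),ray("top",d2(*b),z);v=A-B;print(A[:2],B[:2],np.degrees(np.arctan2(v[1],v[0])))
E
python3 fit.py
```

```text
car
[ 0.5047 -0.2781  0.    ] yawdeg 0.0 sd [0.0004 0.0004 0.0066]
[[0.2, 0.1], [-0.4, -0.3], [1.1, -0.1], [-0.1, -0.1], [-0.4, -0.4], [-0.3, -0.1], [-0.7, -0.1], [-0.3, -0.1], [0.0, -0.2], [-0.0, 0.4], [-0.4, 0.8], [0.3, 0.7]]
rest
[ 0.4622  0.002  -0.0024 -0.0266  0.0151] yawdeg -0.14 sd [0.0006 0.0006 0.0065 0.0009 0.0012]
[[-0.7, -0.3], [0.1, -0.4], [0.3, 0.1], [-0.1, 0.9], [-0.2, 0.3], [-0.1, -0.1], [-0.1, -0.3], [-0.4, 0.2], [-0.0, 0.0]]
tip [0.43574522 0.0420608  0.01514517] mid [0.46442396 0.04199237 0.05610277]
tip [ 0.43555433 -0.03793897  0.01514517] mid [ 0.46423307 -0.0380074   0.05610277]
dock
[ 0.6745 -0.2864 -0.0152] yawdeg -0.87 sd [0.0007 0.0016 0.0235]
[[0.0, 0.3], [0.1, 0.4], [-0.7, -0.2], [0.4, -0.4]]
[ 0.66879769 -0.26222913] [ 0.62598146 -0.26202341] -0.2752866799707583
[ 0.66595423 -0.30928493] [ 0.62649418 -0.30876358] -0.7569499567806386
[ 0.62505273 -0.24305766] [ 0.62479188 -0.32809868] 89.82425557657619
[ 0.67230809 -0.240575  ] [ 0.63053682 -0.2404294 ] -0.19970505545614217
[ 0.6732767  -0.33186685] [ 0.63151171 -0.33089873] -1.3278860715431549
```

```bash
cat > plan.py <<'E'
import sys,numpy as np
from rig import robot
from scipy.spatial.transform import Rotation as Ro
def pose(): s=robot.read_state();return np.array(s["tcp_pos"]),Ro.from_euler("xyz",s["tool_rot"],degrees=True)
def tilt(a,yaw=0): # tool z leaning a deg forward of down, closing along world y (yaw about world z)
    return Ro.from_euler("z",yaw,degrees=True)*Ro.from_euler("y",-a,degrees=True)*Ro.from_euler("x",180,degrees=True)
def plan(T,p=None,R=None,step=.055):
    if p is None:p,R=pose()
    for t,Rt,hand in T:
        t=np.array(t);n=max(1,int(np.ceil(max(np.linalg.norm(t-p)/step,(R.inv()*Rt).magnitude()*57.3/10))));out=[]
        for k in range(n,0,-1):
            d=np.round(R.inv().apply((t-p)/k),4);w=np.round((R.inv()*Rt).as_rotvec(degrees=True)/k,1)
            p=p+R.apply(d);R=R*Ro.from_rotvec(w,degrees=True);out.append(" ".join("%g"%v for v in [*d,*w,hand]))
        print("; ".join(out))
E
python3 - <<'E'
from plan import *
plan([((.462,-.038,.20),tilt(5),.06),((.462,-.038,.142),tilt(5),.06)])
E
```

```text
0.0398 -0.0361 0.0018 -0.1 0.5 1.3 0.06; 0.039 -0.037 0.002 -0.1 0.4 1.3 0.06; 0.0381 -0.0379 0.0022 -0.1 0.5 1.3 0.06; 0.0372 -0.0388 0.0025 -0.1 0.4 1.3 0.06; 0.0363 -0.0396 0.0027 -0 0.5 1.3 0.06; 0.0353 -0.0404 0.003 -0.1 0.4 1.3 0.06; 0.0344 -0.0412 0.0032 -0 0.5 1.3 0.06; 0.0334 -0.042 0.0035 -0.1 0.4 1.3 0.06; 0.0325 -0.0427 0.0036 -0 0.5 1.4 0.06; 0.0314 -0.0435 0.0039 -0.1 0.4 1.3 0.06; 0.0303 -0.0443 0.0041 -0 0.5 1.4 0.06
-0.0026 0 0.0289 -0 -0 -0 0.06; -0.0025 0 0.0289 -0 -0 -0 0.06
```

Emit:
{"op": "jog_arm", "data": {
  "moves": "0.04 -0.036 0.002 0 0.5 1.3 0.06; 0.039 -0.037 0.002 0 0.4 1.3 0.06; 0.038 -0.038 0.002 0 0.5 1.3 0.06; 0.037 -0.039 0.002 0 0.4 1.3 0.06; 0.036 -0.04 0.003 0 0.5 1.3 0.06"
}}

```text
time: 0.72
tcp_pos: [0.2852, -0.3057, 0.2114]
tool_rot: [-179.9, -2.3, 7.9]
contact_force: [0.5, -0.8, 0.3]
width: 0.06
grasp_force: 0.0
```

Emit:
{"op": "jog_arm", "data": {
  "moves": "0.035 -0.04 0.003 0 0.4 1.3 0.06; 0.034 -0.041 0.003 0 0.5 1.3 0.06; 0.033 -0.042 0.003 0 0.4 1.3 0.06; 0.032 -0.043 0.004 0 0.5 1.4 0.06; 0.031 -0.044 0.004 0 0.4 1.3 0.06"
}}

```text
time: 1.35
tcp_pos: [0.4307, -0.0808, 0.2045]
tool_rot: [-179.5, -4.5, 1.3]
contact_force: [0.7, -1.2, -0.4]
width: 0.0597
grasp_force: 0.0
```

Emit:
{"op": "jog_arm", "data": {
  "moves": "0.03 -0.044 0.004 0 0.5 1.3 0.06; 0 0 0 0 0 0 0.06"
}}

```text
time: 1.6
tcp_pos: [0.4599, -0.0354, 0.2028]
tool_rot: [-179.3, -4.9, 0.3]
contact_force: [0.3, -0.2, 0.5]
width: 0.06
grasp_force: 0.0
```

```bash
python3 - <<'E'
from plan import *
print(robot.read_state())
plan([((.462,-.038,.142),tilt(5),.06),((.4689,-.038,.0626),tilt(5),.06)])
E
```

```text
{'time': 1.6, 'joint_pos': array([ -9.78297454,   3.9222113 , 105.29542312,   1.63629271,
        66.07867224,  79.31884613]), 'qd': array([-4.39130665, -1.46761757,  1.69415012, -0.40095536,  0.59752057,
       -4.13295713]), 'joint_efforts': array([  3.06223422, -37.77488351, -35.63251019,   0.24344981,
        -0.50327523,   1.25351697]), 'tcp_pos': array([ 0.45987277, -0.03535548,  0.20280736]), 'tool_rot': array([-179.34863331,   -4.90052529,    0.26821467]), 'contact_force': array([ 0.32960049, -0.19093094,  0.49290492]), 'wrist_torque': array([0.03457719, 0.07333745, 0.08908658]), 'grasp_force': 0.0, 'width': 0.06002307296863259}
-0.0015 0.0017 0.0304 -0.3 0.1 0.1 0.06; -0.0016 0.0015 0.0303 -0.4 0 0.2 0.06
-0 -0 0.0399 0 0 -0 0.06; -0.0001 -0 0.0398 0 0 -0 0.06
```

Emit:
{"op": "jog_arm", "data": {
  "moves": "-0.0015 0.0015 0.03 -0.3 0 0.1 0.06; -0.0015 0.0015 0.03 -0.4 0 0.2 0.06; 0 0 0 0 0 0 0.06"
}}

```text
time: 1.98
tcp_pos: [0.4601, -0.0408, 0.1418]
tool_rot: [180.0, -4.7, -0.3]
contact_force: [0.9, 0.2, -0.4]
width: 0.0601
grasp_force: 0.0
```

```bash
python3 - <<'E'
from plan import *
p,R=pose();print(p,R.as_euler("xyz",degrees=True))
plan([((.4689,-.038,.0626),tilt(5),.06)],step=.03)
E
```

```text
[ 0.46009993 -0.0408136   0.14181642] [179.98905345  -4.72308127  -0.2912844 ]
0.0007 -0.001 0.0266 0 0.1 -0.1 0.06; 0.0007 -0.0009 0.0265 0 0.1 -0.1 0.06; 0.0007 -0.001 0.0266 0 0.1 -0.1 0.06
```

Emit:
{"op": "jog_arm", "data": {
  "moves": "0.0007 -0.001 0.0266 0 0.1 0 0.06; 0.0007 -0.001 0.0266 0 0.1 0 0.06; 0.0007 -0.001 0.0266 0 0.1 0 0.06; 0 0 0 0 0 0 0.06; 0 0 0 0 0 0 0.06"
}}

```text
time: 2.6
tcp_pos: [0.4712, -0.0378, 0.0656]
tool_rot: [179.9, -5.3, -0.3]
contact_force: [-0.1, -0.1, 0.5]
width: 0.0597
grasp_force: 0.0
```

```bash
python3 - <<'E'
from plan import *
p,R=pose();print(p,R.as_euler("xyz",degrees=True),robot.read_state()["contact_force"])
plan([((.4689,-.038,.0626),tilt(5),.06)],step=.03)
from h import *
s=robot.read_camera("side");t=robot.read_camera("top")
f=lambda im,x,y,w,h:cv2.resize(im[y:y+h,x:x+w],(400,400),interpolation=cv2.INTER_CUBIC)
cv2.imwrite("pics/m2.png",np.hstack([f(s,220,100,90,90),f(t,225,190,80,80)]))
E
```

```text
[ 0.4711533  -0.03779859  0.06555144] [179.94094186  -5.34283658  -0.26875062] [-0.1265593  -0.10615296  0.47408092]
-0.0025 0.0002 0.0027 0.1 -0.3 -0.3 0.06
```

View pics/m2.png

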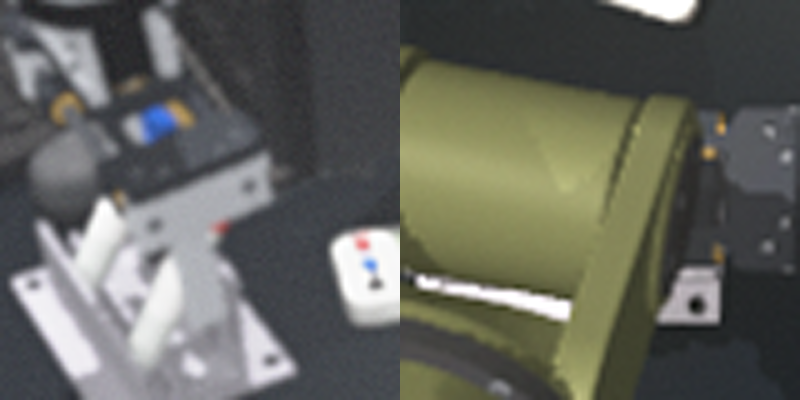

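The side crop shows the fingers either side of the red tube, in line with it, with room to spare at the plates. I'll make the small correction and close.

Emit:
{"op": "jog_arm", "data": {
  "moves": "-0.0025 0 0.0025 0 0 0 0.06; 0 0 0 0 0 0 0.015; 0 0 0 0 0 0 0.015; 0 0 0 0 0 0 0.015; 0 0 0 0 0 0 0.015",
  "force": 20
}}

```text
time: 3.32
tcp_pos: [0.4683, -0.0374, 0.0613]
tool_rot: [180.0, -5.2, -0.2]
contact_force: [-0.3, -0.9, 0.5]
width: 0.0233
grasp_force: 0.0
```

Emit:
{"op": "jog_arm", "data": {
  "moves": "0 0 0 0 0 0 0.015; 0 0 0 0 0 0 0.015; 0 0 0 0 0 0 0.015"
}}

```text
time: 3.7
tcp_pos: [0.4682, -0.0374, 0.0612]
tool_rot: [180.0, -5.2, -0.3]
contact_force: [0.2, 0.6, -0.7]
width: 0.0192
grasp_force: 20.0
```

```bash
python3 - <<'E'
from plan import *
p,R=pose();st=robot.read_state();print(p,R.as_euler("xyz",degrees=True),st["contact_force"])
d=np.array([.5736,0,.8192]);tip=np.array([.4356,-.0379,.0151]);print("s",(p-tip)@d,"perp",(p-tip)-(p-tip)@d*d)
plan([((.455,-.038,.16),tilt(5),.015),((.52,-.15,.18),tilt(40),.015),((.5217,-.278,.18),tilt(40),.015)])
E
```

```text
[ 0.46822341 -0.03735225  0.06121952] [179.95794411  -5.24176744  -0.25390038] [ 0.19317818  0.61197755 -0.71980551]
s 0.05649389821357936 perp [ 0.00021851  0.00054775 -0.00016028]
-0.0021 0.0004 -0.0498 0 -0.1 -0.1 0.015; -0.0021 0.0004 -0.0498 0.1 -0.1 -0.2 0.015
0.0166 0.028 -0.0036 -0 8.7 0 0.015; 0.0169 0.028 -0.001 -0 8.8 0 0.015; 0.0169 0.028 0.0016 -0 8.7 0 0.015; 0.0165 0.028 0.0042 -0.1 8.8 0 0.015
0.0004 0.0427 0.0004 0 -0 0 0.015; 0.0004 0.0427 0.0004 0 -0 0 0.015; 0.0004 0.0426 0.0003 0 -0 0 0.015
```

Emit:
{"op": "jog_arm", "data": {
  "moves": "0.002 0 -0.02 0 0 0 0.015; 0.003 0 -0.035 0 0 0 0.015; 0.004 0 -0.045 0 0 0 0.015; 0.012 0.028 -0.004 0 8.7 0 0.015; 0.012 0.028 -0.001 0 8.8 0 0.015"
}}

```text
time: 4.32
tcp_pos: [0.4915, -0.0941, 0.1717]
tool_rot: [179.8, -23.1, -0.2]
contact_force: [1.4, 0.4, -0.6]
width: 0.0196
grasp_force: 20.0
```

Emit:
{"op": "jog_arm", "data": {
  "moves": "0.012 0.028 0.002 0 8.7 0 0.015; 0.012 0.028 0.004 0 8.8 0 0.015; 0 0.04 0 0 0 0 0.015; 0 0.04 0 0 0 0 0.015; 0 0.03 0 0 0 0 0.015"
}}

```text
time: 4.95
tcp_pos: [0.5123, -0.2504, 0.1743]
tool_rot: [-179.5, -37.8, -0.1]
contact_force: [-0.4, 0.5, -0.4]
width: 0.0193
grasp_force: 20.0
```

Emit:
{"op": "jog_arm", "data": {
  "moves": "0 0 0 0 0 0 0.015; 0 0 0 0 0 0 0.015"
}}

```text
time: 5.2
tcp_pos: [0.5124, -0.2483, 0.1741]
tool_rot: [-179.5, -37.8, -0.1]
contact_force: [-1.7, 0.6, -0.3]
width: 0.0197
grasp_force: 20.0
```

```bash
python3 - <<'E'
from plan import *
st=robot.read_state();p,R=pose();print(p,R.as_euler("xyz",degrees=True),st["contact_force"],st["width"],st["grasp_force"])
from h import *
s=robot.read_camera("side");t=robot.read_camera("top")
cv2.imwrite("pics/s3.png",s);cv2.imwrite("pics/t3.png",t)
f=lambda im,x,y,w,h:cv2.resize(im[y:y+h,x:x+w],(400,400),interpolation=cv2.INTER_CUBIC)
cv2.imwrite("pics/m3.png",np.hstack([f(s,265,120,140,140),f(t,310,140,120,120)]))
plan([((.5217,-.2781,.12),tilt(40),.015)])
E
```

```text
[ 0.51242372 -0.24827584  0.17414649] [-1.79457064e+02 -3.77650277e+01 -1.27810055e-01] [-1.68323841  0.61966889 -0.29390352] 0.019727020394824955 19.9995955824852
-0.0131 0.0153 0.0241 -0.2 1.1 -0 0.015; -0.0135 0.0152 0.024 -0.3 1.1 -0.1 0.015
```

View pics/m3.png

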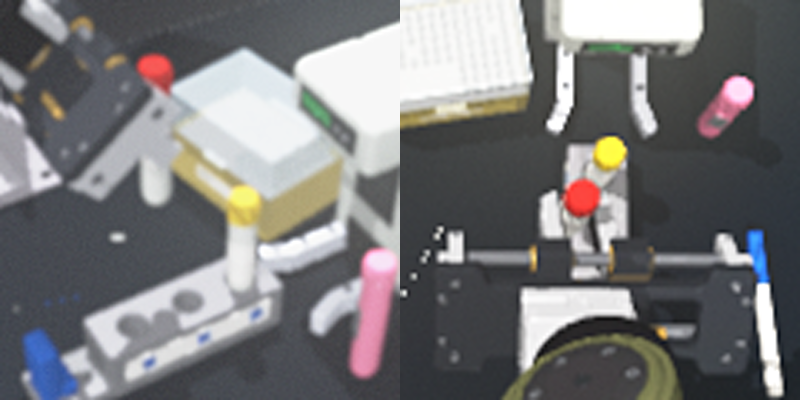

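The tube hangs upright with the red cap at side (319,145) and top (364,199), and the tip at about side (319,190). I'll triangulate its offset from the TCP.

```bash
cat > tri.py <<'E'
from h import *
from plan import *
def cap(col,sb,tb,sf,tf,p=None,R=None):
    a=blob(cv2.imread(sf),col,sb);b=blob(cv2.imread(tf),col,tb)
    bc=lambda k,box:np.array([box[0]+k[0]+(k[2]-1)/2,box[1]+k[1]+(k[3]-1)/2])
    u=(bc(a[1],sb),bc(b[1],tb));f=lambda P:np.concatenate([proj("side",P)[0]-u[0],proj("top",P)[0]-u[1]])
    r=least_squares(f,[.5,-.25,.2]);print("px",u,"cap",r.x,"res",r.fun.round(1))
    if p is None:p,R=pose()
    print("cap-tcp",(r.x-p).round(4),"expected dir",R.apply([-np.cos(0),0,0]).round(3));return r.x
E
python3 - <<'E'
from tri import *
c=cap("red",(300,130,40,40),(350,190,30,25),"pics/s3.png","pics/t3.png")
p,R=pose();v=c-p;print(np.linalg.norm(v),"lean x deg",np.degrees(np.arctan2(v[0],v[2])),"lean y",np.degrees(np.arctan2(v[1],v[2])))
print("tip pred",p-v/np.linalg.norm(v)*.0565, "side px",proj("side",p-v/np.linalg.norm(v)*.0565))
E
```

```text
px (array([318.5, 144.5]), array([364.5, 199. ])) cap [ 0.51432991 -0.24916802  0.22780238] res [-0.3  0.1  0.1 -0.3]
cap-tcp [ 0.0017 -0.0013  0.0534] expected dir [-0.79   0.001 -0.613]
0.053463184631691904 lean x deg 1.824972314056775 lean y -1.3603527099673274
tip pred [ 0.51082897 -0.24655877  0.11792591] side px [[317.2840945  189.95985045]]
```

Emit:
{"op": "jog_arm", "data": {
  "moves": "-0.012 0.015 0.024 0 1.1 0 0.015; -0.012 0.015 0.024 0 1.1 0 0.015; 0 0 0 0 0 0 0.015; 0 0 0 0 0 0 0.015"
}}

```text
time: 5.8
tcp_pos: [0.5239, -0.2778, 0.1226]
tool_rot: [-179.5, -40.0, -0.1]
contact_force: [-0.3, -0.2, 0.7]
width: 0.0194
grasp_force: 20.0
```

```bash
python3 - <<'E'
from plan import *
st=robot.read_state();p,R=pose();print(p,R.as_euler("xyz",degrees=True),st["contact_force"])
plan([((.5217,-.2781,.112),tilt(40),.015),((.5217,-.2781,.09),tilt(40),.015),((.5217,-.2781,.065),tilt(40),.015)],step=.015)
E
```

```text
[ 0.5238619  -0.27782671  0.12261177] [-1.79491463e+02 -3.99996035e+01 -8.69470565e-02] [-0.2619837  -0.17909276  0.66140309]
-0.0085 0.0003 0.0067 -0.5 0 -0.1 0.015
-0.0071 0 0.0084 0 -0 0 0.015; -0.007 0 0.0085 0 -0 0 0.015
-0.008 -0 0.0096 0 -0 0 0.015; -0.0081 -0 0.0095 0 -0 0 0.015
```

Emit:
{"op": "jog_arm", "data": {
  "moves": "-0.0085 0.0005 0.0065 -0.5 0 0 0.015; 0 0 0 0 0 0 0.015; 0 0 0 0 0 0 0.015"
}}

```text
time: 6.18
tcp_pos: [0.5217, -0.2787, 0.1123]
tool_rot: [180.0, -40.0, -0.1]
contact_force: [-0.3, -1.1, 0.1]
width: 0.0198
grasp_force: 20.0
```

```bash
python3 - <<'E'
from tri import *
cv2.imwrite("pics/s4.png",robot.read_camera("side"));cv2.imwrite("pics/t4.png",robot.read_camera("top"))
print(pose()[0],pose()[1].as_euler("xyz",degrees=True));c=cap("red",(315,160,35,35),(350,190,30,40),"pics/s4.png","pics/t4.png")
plan([((.5217,-.2781,.06),tilt(40),.015)],step=.012)
E
```

```text
[ 0.52156202 -0.27887791  0.11202124] [ 1.79987209e+02 -4.00347530e+01 -9.75245098e-02]
px (array([330.5, 180. ]), array([375., 201.])) cap [ 0.52157998 -0.27858349  0.16297914] res [-0.2  0.1  0.1 -0.2]
cap-tcp [0.     0.0003 0.051 ] expected dir [-0.766  0.001 -0.643]
-0.0067 -0.0002 0.008 0 -0 -0 0.015; -0.0067 -0.0001 0.008 0 -0 -0 0.015; -0.0067 -0.0002 0.008 0 -0 -0 0.015; -0.0066 -0.0001 0.008 0 -0 -0 0.015; -0.0067 -0.0002 0.0079 0.1 -0 -0.1 0.015
```

Emit:
{"op": "jog_arm", "data": {
  "moves": "-0.0067 0 0.008 0 0 0 0.015; -0.0067 0 0.008 0 0 0 0.015; -0.0067 0 0.008 0 0 0 0.015; -0.0067 0 0.008 0 0 0 0.015; 0 0 0 0 0 0 0.015"
}}

```text
time: 6.9
tcp_pos: [0.5212, -0.2787, 0.0692]
tool_rot: [-179.9, -40.0, -0.2]
contact_force: [0.4, -0.0, -0.0]
width: 0.0192
grasp_force: 20.0
```

Emit:
{"op": "jog_arm", "data": {
  "moves": "-0.0026 0 0.003 0 0 0 0.015; 0 0 0 0 0 0 0.015; -0.0013 0 0.0015 0 0 0 0.015; 0 0 0 0 0 0 0.015"
}}

```text
time: 7.4
tcp_pos: [0.5212, -0.2788, 0.0634]
tool_rot: [-180.0, -40.0, -0.1]
contact_force: [0.3, -0.7, -0.4]
width: 0.0196
grasp_force: 20.0
```

Emit:
{"op": "jog_arm", "data": {
  "moves": "-0.0013 0 0.0015 0 0 0 0.015; 0 0 0 0 0 0 0.015"
}}

```text
time: 7.65
tcp_pos: [0.5214, -0.279, 0.0618]
tool_rot: [-180.0, -40.0, -0.1]
contact_force: [-0.8, 1.2, 3.7]
width: 0.0197
grasp_force: 20.0
```

Emit:
{"op": "jog_arm", "data": {
  "moves": "-0.0007 0 0.0008 0 0 0 0.015; 0 0 0 0 0 0 0.015"
}}

```text
time: 7.9
tcp_pos: [0.5216, -0.2791, 0.0616]
tool_rot: [180.0, -40.1, -0.1]
contact_force: [-5.8, 3.4, 14.3]
width: 0.0194
grasp_force: 20.0
```

Emit:
{"op": "jog_arm", "data": {
  "moves": "-0.0007 0 0.0008 0 0 0 0.015; 0 0 0 0 0 0 0.015"
}}

```text
time: 8.15
tcp_pos: [0.5219, -0.2792, 0.0612]
tool_rot: [180.0, -40.2, -0.1]
contact_force: [-9.7, 3.5, 20.8]
width: 0.0198
grasp_force: 20.0
```

Floor reached at the expected height (s ≈ 56 mm). Relieve and release.

Emit:
{"op": "jog_arm", "data": {
  "moves": "0.0015 0 -0.0015 0 0 0 0.015; 0 0 0 0 0 0 0.035; 0 0 0 0 0 0 0.035; 0 0 0 0 0 0 0.035"
}}

```text
time: 8.65
tcp_pos: [0.5213, -0.2788, 0.0612]
tool_rot: [-180.0, -40.0, -0.2]
contact_force: [0.0, -0.5, -0.9]
width: 0.0351
grasp_force: 0.0
```

Emit:
{"op": "jog_arm", "data": {
  "moves": "0 0 -0.02 0 0 0 0.035; 0 0 -0.03 0 0 0 0.045; 0 0 -0.04 0 0 0 0.06; 0 0 -0.04 0 0 0 0.06; 0 0 0 0 0 0 0.06"
}}

```text
time: 9.28
tcp_pos: [0.4374, -0.2795, 0.163]
tool_rot: [179.8, -40.1, -0.1]
contact_force: [-0.3, -0.3, -1.0]
width: 0.0603
grasp_force: 0.0
```

```bash
python3 - <<'E'
from tri import *
print(pose())
cv2.imwrite("pics/s5.png",robot.read_camera("side"));cv2.imwrite("pics/t5.png",robot.read_camera("top"))
cap("red",(310,170,45,45),(355,180,30,40),"pics/s5.png","pics/t5.png");cap("yellow",(335,178,30,25),(360,175,25,20),"pics/s5.png","pics/t5.png")
cap("yellow",(335,178,30,25),(360,175,25,20),"pics/side0.png","pics/top0.png")
plan([((.462,-.1,.2),tilt(5),.06),((.462,.042,.14),tilt(5),.06)])
E
```

```text
(array([ 0.43743448, -0.27954851,  0.16303973]), Rotation.from_matrix(array([[ 7.64693358e-01, -3.46254882e-03,  6.44385040e-01],
                            [-9.87052478e-04, -9.99990684e-01, -4.20202818e-03],
                            [ 6.44393586e-01,  2.57722119e-03, -7.64689652e-01]])))
px (array([331., 199.]), array([373., 204.])) cap [ 0.52226003 -0.27991612  0.11512163] res [-0.  0.  0. -0.]
cap-tcp [ 0.0843 -0.0011 -0.0457] expected dir [-0.766  0.002 -0.643]
px (array([349.5, 194. ]), array([372.5, 185.5])) cap [ 0.56636919 -0.27964313  0.10713761] res [ 0.5 -0.1 -0.2  0.6]
cap-tcp [ 0.1284 -0.0009 -0.0536] expected dir [-0.766  0.002 -0.643]
px (array([350.5, 193. ]), array([372.5, 185.5])) cap [ 0.56729435 -0.27992564  0.10923417] res [ 0. -0. -0.  0.]
cap-tcp [ 0.1293 -0.0011 -0.0516] expected dir [-0.766  0.002 -0.643]
0.0108 -0.0447 -0.0037 0 -8.8 -0 0.06; 0.0101 -0.0447 -0.0053 0 -8.7 -0 0.06; 0.0092 -0.0447 -0.0068 0 -8.8 -0.1 0.06; 0.0082 -0.0447 -0.0081 0 -8.7 -0 0.06
-0.0018 -0.0474 0.0199 0 -0 -0 0.06; -0.0018 -0.0473 0.0199 0 -0 -0 0.06; -0.0018 -0.0474 0.0199 0 -0 -0 0.06
```

Emit:
{"op": "jog_arm", "data": {
  "moves": "0.011 -0.045 -0.004 0 -8.8 0 0.06; 0.01 -0.045 -0.005 0 -8.7 0 0.06; 0.009 -0.045 -0.007 0 -8.8 0 0.06; 0.008 -0.045 -0.008 0 -8.8 0 0.06; -0.002 -0.047 0.02 0 0 0 0.06"
}}

```text
time: 10.0
tcp_pos: [0.4591, -0.0763, 0.176]
tool_rot: [-178.8, -10.8, 0.7]
contact_force: [1.1, -0.7, -1.1]
width: 0.06
grasp_force: 0.0
```

Emit:
{"op": "jog_arm", "data": {
  "moves": "-0.002 -0.047 0.02 0 0 0 0.06; -0.002 -0.047 0.018 0 0 0 0.06; 0 0 0 0 0 0 0.06; 0 0 0 0 0 0 0.06"
}}

```text
time: 10.5
tcp_pos: [0.459, 0.0167, 0.1389]
tool_rot: [-178.7, -10.7, 0.6]
contact_force: [0.6, -0.4, 0.8]
width: 0.0602
grasp_force: 0.0
```

```bash
python3 - <<'E'
from plan import *
p,R=pose();print(p,R.as_euler("xyz",degrees=True))
plan([((.4615,.042,.142),tilt(5),.06),((.4684,.0421,.0618),tilt(5),.06)],step=.03)
E
```

```text
[0.45899642 0.01668978 0.13889171] [-178.72468741  -10.7364604     0.61511344]
0.0033 -0.0253 -0.002 -1.4 -5.7 0.7 0.06
-0 -0.0001 0.0268 0 -0 -0 0.06; -0.0001 -0 0.0269 0 -0 -0 0.06; -0 -0.0001 0.0268 0 -0 -0 0.06
```

Emit:
{"op": "jog_arm", "data": {
  "moves": "0.0015 -0.0125 -0.002 -0.7 -2.8 0.3 0.06; 0.0015 -0.0125 -0.001 -0.7 -2.9 0.3 0.06; 0 0 0 0 0 0 0.06; 0 0 0 0 0 0 0.06"
}}

```text
time: 11.0
tcp_pos: [0.461, 0.0406, 0.1432]
tool_rot: [179.9, -5.1, -0.0]
contact_force: [-0.2, 0.4, -0.8]
width: 0.0599
grasp_force: 0.0
```

```bash
python3 - <<'E'
from plan import *
p,R=pose();print(p,R.as_euler("xyz",degrees=True))
plan([((.4684,.0421,.0618),tilt(5),.06)],step=.03)
E
```

```text
[0.46098551 0.04062998 0.14315568] [ 1.79949055e+02 -5.13160151e+00 -4.10844469e-02]
0 -0.0005 0.0272 0 -0 -0 0.06; 0.0001 -0.0005 0.0272 0 -0.1 -0 0.06; 0.0001 -0.0005 0.0273 0.1 -0 -0 0.06
```

Emit:
{"op": "jog_arm", "data": {
  "moves": "0 -0.0005 0.0272 0 0 0 0.06; 0 -0.0005 0.0272 0 0 0 0.06; 0 -0.0005 0.0272 0 0 0 0.06; 0 0 0 0 0 0 0.06; 0 0 0 0 0 0 0.06"
}}

```text
time: 11.62
tcp_pos: [0.4687, 0.0424, 0.0631]
tool_rot: [179.9, -5.2, -0.0]
contact_force: [-0.5, 1.1, 0.8]
width: 0.06
grasp_force: 0.0
```

```bash
python3 - <<'E'
from plan import *
p,R=pose();print(p,R.as_euler("xyz",degrees=True))
plan([((.4684,.0421,.0618),tilt(5),.06)],step=.03)
E
```

```text
[0.46866334 0.04240221 0.0631083 ] [ 1.79931935e+02 -5.17636540e+00 -3.78903344e-02]
-0.0004 0.0003 0.0013 0.1 -0.2 -0 0.06
```

Emit:
{"op": "jog_arm", "data": {
  "moves": "0 0 0.001 0 0 0 0.015; 0 0 0 0 0 0 0.015; 0 0 0 0 0 0 0.015; 0 0 0 0 0 0 0.015; 0 0 0 0 0 0 0.015"
}}

```text
time: 12.25
tcp_pos: [0.4684, 0.0428, 0.0611]
tool_rot: [179.9, -5.1, -0.0]
contact_force: [0.1, 0.0, -0.1]
width: 0.0196
grasp_force: 20.0
```

Emit:
{"op": "jog_arm", "data": {
  "moves": "0 0 0 0 0 0 0.015; 0 0 0 0 0 0 0.015; 0 0 0 0 0 0 0.015"
}}

```text
time: 12.62
tcp_pos: [0.4684, 0.0428, 0.0611]
tool_rot: [179.9, -5.1, -0.0]
contact_force: [0.2, 0.2, -0.4]
width: 0.0193
grasp_force: 20.0
```

```bash
python3 - <<'E'
from plan import *
p,R=pose();print(p,R.as_euler("xyz",degrees=True),robot.read_state()["grasp_force"])
d=np.array([.5736,0,.8192]);tip=np.array([.4357,.0421,.0151]);print("s",(p-tip)@d,"perp",(p-tip)-(p-tip)@d*d)
plan([((p[0]+.001,p[1],.18),tilt(5),.015),((.475,-.13,.20),tilt(40),.015),((.477,-.279,.14),tilt(40),.015)],step=.045)
E
```

```text
[0.46838956 0.04279821 0.06112313] [ 1.79927483e+02 -5.09821130e+00 -7.90977707e-03] 20.000052452087402
s 0.05645288061754 perp [ 0.00030819  0.00069821 -0.00022307]
0.0039 0 -0.0394 0 -0 -0 0.015; 0.0038 0.0001 -0.0395 0 -0 -0 0.015; 0.0039 0 -0.0394 0.1 -0.1 -0 0.015
0.0018 0.0432 -0.0049 -0 8.8 -0 0.015; 0.0026 0.0432 -0.0045 -0 8.7 -0 0.015; 0.0032 0.0432 -0.0041 -0 8.8 -0 0.015; 0.0038 0.0432 -0.0036 -0 8.7 -0 0.015
-0.0092 0.0373 0.0118 -0 0 -0 0.015; -0.0093 0.0373 0.0118 -0 0 -0 0.015; -0.0092 0.0372 0.0118 -0 0 -0 0.015; -0.0093 0.0373 0.0118 -0 0 -0 0.015
```

Emit:
{"op": "jog_arm", "data": {
  "moves": "0.002 0 -0.02 0 0 0 0.015; 0.004 0 -0.045 0 0 0 0.015; 0.005 0 -0.053 0 0 0 0.015; 0.0012 0.029 -0.0033 0 5.8 0 0.015; 0.0016 0.029 -0.0031 0 5.8 0 0.015"
}}

```text
time: 13.25
tcp_pos: [0.471, -0.0156, 0.1872]
tool_rot: [179.9, -17.0, 0.1]
contact_force: [0.4, 0.2, -0.7]
width: 0.0191
grasp_force: 20.0
```

Emit:
{"op": "jog_arm", "data": {
  "moves": "0.002 0.029 -0.003 0 5.8 0 0.015; 0.002 0.029 -0.003 0 5.8 0 0.015; 0.002 0.029 -0.003 0 5.8 0 0.015; 0.0025 0.029 -0.0025 0 5.8 0 0.015; -0.0092 0.0373 0.0118 0 0 0 0.015"
}}

```text
time: 13.88
tcp_pos: [0.4736, -0.1671, 0.186]
tool_rot: [179.9, -39.7, 0.1]
contact_force: [0.4, 0.2, -0.5]
width: 0.0197
grasp_force: 20.0
```

Emit:
{"op": "jog_arm", "data": {
  "moves": "-0.0092 0.0373 0.0118 0 0 0 0.015; -0.0092 0.0373 0.0118 0 0 0 0.015; -0.0092 0.0373 0.0118 0 0 0 0.015; 0 0 0 0 0 0 0.015; 0 0 0 0 0 0 0.015"
}}

```text
time: 14.5
tcp_pos: [0.4752, -0.2776, 0.1405]
tool_rot: [-180.0, -39.5, 0.0]
contact_force: [0.7, 0.8, -0.8]
width: 0.0198
grasp_force: 20.0
```

```bash
python3 - <<'E'
from tri import *
p,R=pose();print(p,R.as_euler("xyz",degrees=True))
cv2.imwrite("pics/s6.png",robot.read_camera("side"));cv2.imwrite("pics/t6.png",robot.read_camera("top"))
cap("red",(310,170,45,45),(355,185,30,40),"pics/s6.png","pics/t6.png")
cap("blue",(280,165,50,50),(355,200,30,40),"pics/s6.png","pics/t6.png")
plan([((.4775,-.2795,.112),tilt(40),.015)],step=.03)
E
```

```text
[ 0.47516616 -0.27761211  0.14049607] [-1.79982918e+02 -3.94968569e+01  3.23835001e-02]
px (array([331., 199.]), array([373., 204.])) cap [ 0.52226003 -0.27991612  0.11512163] res [-0.  0.  0. -0.]
cap-tcp [ 0.0468 -0.0026 -0.0259] expected dir [-0.771 -0.002 -0.637]
px (array([307.5, 178. ]), array([376.5, 219.5])) cap [ 0.47633733 -0.27748124  0.18773428] res [ 0.4 -0.1 -0.2  0.5]
cap-tcp [ 0.0009 -0.0002  0.0467] expected dir [-0.771 -0.002 -0.637]
-0.0169 0.0022 0.0237 -0 0.5 0.1 0.015
```

Emit:
{"op": "jog_arm", "data": {
  "moves": "-0.0085 0.001 0.012 0 0.3 0 0.015; -0.0085 0.001 0.012 0 0.2 0 0.015; 0 0 0 0 0 0 0.015; 0 0 0 0 0 0 0.015"
}}

```text
time: 15.1
tcp_pos: [0.4778, -0.2798, 0.112]
tool_rot: [179.9, -40.0, 0.1]
contact_force: [0.0, 0.5, -0.3]
width: 0.0198
grasp_force: 20.0
```

```bash
python3 - <<'E'
from tri import *
p,R=pose();print(p,R.as_euler("xyz",degrees=True))
cv2.imwrite("pics/s7.png",robot.read_camera("side"));cv2.imwrite("pics/t7.png",robot.read_camera("top"))
cap("blue",(280,165,50,50),(355,200,30,40),"pics/s7.png","pics/t7.png")
plan([((.4775,-.2795,.0695),tilt(40),.015)],step=.011)
f=lambda im,x,y,w,h:cv2.resize(im[y:y+h,x:x+w],(400,400),interpolation=cv2.INTER_CUBIC)
cv2.imwrite("pics/m7.png",np.hstack([f(cv2.imread("pics/s7.png"),265,170,100,100),f(cv2.imread("pics/t7.png"),320,160,100,100)]))
E
```

```text
[ 0.47779024 -0.27981268  0.1120395 ] [ 1.79943174e+02 -4.00489586e+01  1.13845657e-01]
px (array([309.5, 189.5]), array([376. , 220.5])) cap [ 0.47761175 -0.27998227  0.16147103] res [ 0.3 -0.1 -0.1  0.4]
cap-tcp [-0.0002  0.0001  0.0494] expected dir [-0.765 -0.001 -0.644]
-0.0069 -0.0001 0.0081 0 -0 0 0.015; -0.0069 -0.0002 0.0081 0 -0 0 0.015; -0.0069 -0.0001 0.0081 0 -0 0 0.015; -0.0069 -0.0002 0.0081 0 -0.1 0.1 0.015
```

View pics/m7.png

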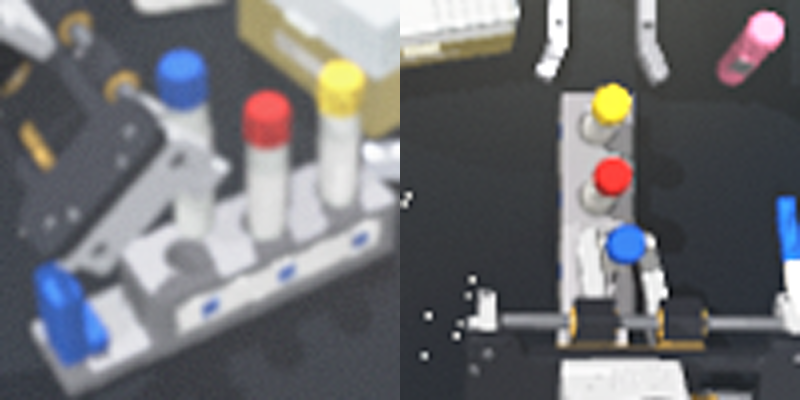

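Red stands in the middle well (side crop 267,160 → px 332,210), and blue hangs just above the near well (190,255 → px 312,234). Everything is in line, so I'll lower it.

Emit:
{"op": "jog_arm", "data": {
  "moves": "-0.0067 0 0.008 0 0 0 0.015; -0.0067 0 0.008 0 0 0 0.015; -0.0067 0 0.008 0 0 0 0.015; -0.0067 0 0.008 0 0 0 0.015; 0 0 0 0 0 0 0.015"
}}

```text
time: 15.82
tcp_pos: [0.4775, -0.28, 0.0694]
tool_rot: [-180.0, -40.0, 0.0]
contact_force: [0.3, 0.4, 0.3]
width: 0.0193
grasp_force: 20.0
```

Emit:
{"op": "jog_arm", "data": {
  "moves": "-0.0026 0 0.003 0 0 0 0.015; 0 0 0 0 0 0 0.015; -0.0013 0 0.0015 0 0 0 0.015; 0 0 0 0 0 0 0.015"
}}

```text
time: 16.32
tcp_pos: [0.4775, -0.2801, 0.0635]
tool_rot: [180.0, -40.0, 0.0]
contact_force: [0.2, -0.1, -0.1]
width: 0.0193
grasp_force: 20.0
```

Emit:
{"op": "jog_arm", "data": {
  "moves": "-0.0013 0 0.0015 0 0 0 0.015; 0 0 0 0 0 0 0.015; 0 0 0 0 0 0 0.015"
}}

```text
time: 16.7
tcp_pos: [0.4774, -0.2801, 0.0615]
tool_rot: [180.0, -40.0, 0.0]
contact_force: [-0.2, -0.3, 0.3]
width: 0.0195
grasp_force: 20.0
```

Emit:
{"op": "jog_arm", "data": {
  "moves": "-0.0005 0 0.0006 0 0 0 0.015; 0 0 0 0 0 0 0.015"
}}

```text
time: 16.95
tcp_pos: [0.4774, -0.2801, 0.0607]
tool_rot: [180.0, -40.0, 0.0]
contact_force: [-1.5, 1.2, 0.4]
width: 0.0196
grasp_force: 20.0
```

Emit:
{"op": "jog_arm", "data": {
  "moves": "-0.0005 0 0.0006 0 0 0 0.015; 0 0 0 0 0 0 0.015"
}}

```text
time: 17.2
tcp_pos: [0.4774, -0.2801, 0.0599]
tool_rot: [180.0, -40.0, 0.0]
contact_force: [-0.8, -0.2, -0.2]
width: 0.0193
grasp_force: 20.0
```

Emit:
{"op": "jog_arm", "data": {
  "moves": "-0.0005 0 0.0006 0 0 0 0.015; 0 0 0 0 0 0 0.015"
}}

```text
time: 17.45
tcp_pos: [0.4775, -0.2801, 0.0594]
tool_rot: [180.0, -40.0, 0.1]
contact_force: [-2.7, 1.8, 4.6]
width: 0.0192
grasp_force: 20.0
```

Emit:
{"op": "jog_arm", "data": {
  "moves": "0 0 0 0 0 0 0.035; 0 0 0 0 0 0 0.035; 0 0 0 0 0 0 0.035; 0 0 -0.02 0 0 0 0.035; 0 0 -0.03 0 0 0 0.045"
}}

```text
time: 18.08
tcp_pos: [0.4448, -0.2797, 0.0973]
tool_rot: [-179.9, -40.0, 0.0]
contact_force: [-0.6, -0.1, 0.2]
width: 0.042
grasp_force: 0.0
```

Emit:
{"op": "jog_arm", "data": {
  "moves": "0 0 -0.04 0 0 0 0.05; 0 0 -0.04 0 0 0 0.05; 0 0 -0.03 0 -4 0 0.05; 0 0 -0.03 0 -4 0 0.05; 0 0 0 0 0 0 0.05"
}}

```text
time: 18.7
tcp_pos: [0.3571, -0.2809, 0.208]
tool_rot: [179.7, -32.1, 0.2]
contact_force: [0.4, 0.1, 0.0]
width: 0.0501
grasp_force: 0.0
```

```bash
python3 - <<'E'
from tri import *
p,R=pose();print(p,R.as_euler("xyz",degrees=True))
s=robot.read_camera("side");t=robot.read_camera("top")
cv2.imwrite("pics/s8.png",s);cv2.imwrite("pics/t8.png",t)
for c,a,b in(("blue",(290,185,40,50),(355,200,30,40)),("red",(310,170,45,45),(355,185,30,40)),("yellow",(335,178,30,25),(360,175,25,20))):cap(c,a,b,"pics/s8.png","pics/t8.png")
f=lambda im,x,y,w,h:cv2.resize(im[y:y+h,x:x+w],(400,400),interpolation=cv2.INTER_CUBIC)
cv2.imwrite("pics/m8.png",np.hstack([f(s,265,170,100,100),f(t,320,160,100,100)]))
E
```

```text
[ 0.35706389 -0.28088211  0.2080479 ] [ 1.79742543e+02 -3.21138029e+01  1.57933420e-01]
px (array([311., 208.]), array([373.5, 223. ])) cap [ 0.47796485 -0.28063655  0.11419459] res [ 0.1 -0.  -0.   0.1]
cap-tcp [ 0.1209 -0.0007 -0.0914] expected dir [-0.847 -0.001 -0.531]
px (array([331.5, 199. ]), array([373. , 203.5])) cap [ 0.52343134 -0.27996038  0.11459954] res [ 0. -0. -0.  0.]
cap-tcp [ 0.1664 -0.     -0.091 ] expected dir [-0.847 -0.001 -0.531]
px (array([348. , 193.5]), array([372., 187.])) cap [ 0.56299261 -0.27845688  0.10899086] res [ 0.3 -0.1 -0.1  0.3]
cap-tcp [ 0.206   0.0015 -0.0966] expected dir [-0.847 -0.001 -0.531]
```

View pics/m8.png

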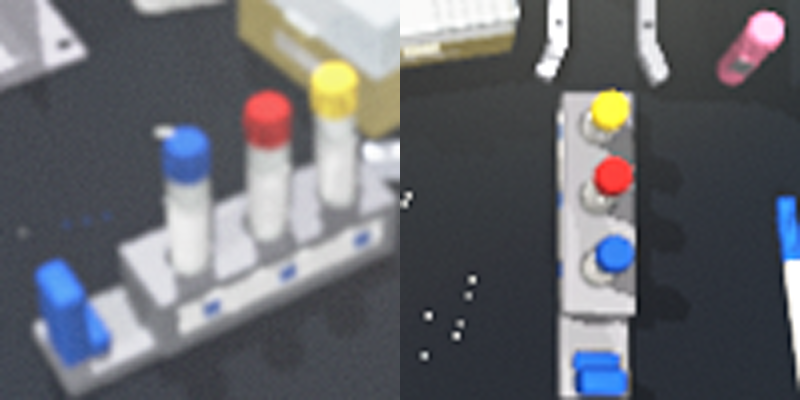

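All three tubes stand in their wells, and the post is at top crop (600,373) → px (370,253). I'll refit the carrier pose and plan the post grasp.

```bash
cat > fc.py <<'E'
from fit import *
from plan import *
a=lambda x,y:((x-400+.5)/4-.5+320,(y+.5)/4-.5+160)
b=lambda x,y:((x+.5)/4-.5+265,(y+.5)/4-.5+170)
h=22
D=[(n,np.array(P)/1e3,np.array(u)) for n,P,u in[("top",(84,h,40),a(561,92)),("top",(84,-h,40),a(634,93)),("top",(-56,-h,40),a(635,315)),("top",(-56,h,40),a(561,315)),
("top",(-56,-h,12),a(629,320)),("side",(-56,h,40),b(120,246)),("side",(-56,-h,40),b(176,300)),("side",(84,-h,40),b(404,200)),("side",(-108,h,12),b(35,330)),("side",(-108,-h,12),b(75,385))]]
x=fit(D,[.5,-.28,0])
E
python3 - <<'E'
from fc import *
g=W(x,np.array([-.098,0,.044]));print(g)
plan([((g[0]-.035,g[1],.15),tilt(15,np.degrees(x[2])),.06),((g[0],g[1],.044),tilt(15,np.degrees(x[2])),.06)],step=.045)
E
```

```text
[ 0.5063 -0.2798  0.0016] yawdeg 0.09 sd [0.0005 0.0005 0.0065]
[[0.5, -0.3], [-0.5, -0.4], [0.1, -0.8], [0.8, -1.0], [0.0, -1.3], [0.4, 0.7], [-3.3, 1.8], [-1.3, -0.2], [-0.2, -1.2], [-0.7, 0.3]]
[ 0.40830933 -0.27994744  0.044     ]
-0.0079 0 0.0279 0 -8.5 -0 0.06; -0.0036 0 0.0287 0 -8.6 -0 0.06
0.0021 0 0.0372 0 0 -0 0.06; 0.0022 0 0.0371 0 0 -0 0.06; 0.0021 0.0001 0.0372 0 0 -0 0.06
```

Emit:
{"op": "jog_arm", "data": {
  "moves": "-0.008 0 0.028 0 -8.5 0 0.06; -0.0035 0 0.028 0 -8.5 0 0.06; 0 0 0 0 0 0 0.06; 0.002 0 0.035 0 0 0 0.06; 0 0 0 0 0 0 0.06"
}}

```text
time: 19.42
tcp_pos: [0.3831, -0.279, 0.1158]
tool_rot: [-179.8, -14.9, 0.0]
contact_force: [0.0, -0.3, 1.4]
width: 0.0598
grasp_force: 0.0
```

```bash
python3 - <<'E'
from plan import *
p,R=pose();print(p,R.as_euler("xyz",degrees=True))
plan([((.408,-.2797,.046),tilt(15),.06)],step=.03)
E
```

```text
[ 0.38313224 -0.27900585  0.11577072] [-1.79772002e+02 -1.49298525e+01  1.44892434e-02]
0.002 0.0003 0.0246 -0.1 0 0 0.06; 0.002 0.0003 0.0246 -0.1 0 0 0.06; 0.0021 0.0003 0.0246 -0 0.1 0 0.06
```

Emit:
{"op": "jog_arm", "data": {
  "moves": "0.002 0.0002 0.0245 0 0 0 0.06; 0.002 0.0002 0.0245 0 0 0 0.06; 0.002 0.0002 0.0235 0 0 0 0.06; 0 0 0 0 0 0 0.06; 0 0 0 0 0 0 0.06",
  "force": 15
}}

```text
time: 20.05
tcp_pos: [0.4085, -0.2811, 0.0505]
tool_rot: [180.0, -15.1, 0.0]
contact_force: [-0.7, -0.3, 0.7]
width: 0.0598
grasp_force: 0.0
```

Emit:
{"op": "jog_arm", "data": {
  "moves": "0 0 0 0 0 0 0.024; 0 0 0 0 0 0 0.024; 0 0 0 0 0 0 0.024; 0 0 0 0 0 0 0.024; 0 0 0 0 0 0 0.024"
}}

```text
time: 20.68
tcp_pos: [0.4085, -0.2807, 0.0493]
tool_rot: [180.0, -15.0, 0.1]
contact_force: [-2.5, 1.2, 5.7]
width: 0.028
grasp_force: 15.0
```

```bash
python3 - <<'E'
from plan import *
p,R=pose();print(p,R.as_euler("xyz",degrees=True),robot.read_state()["contact_force"])
from h import *
s=robot.read_camera("side");t=robot.read_camera("top")
cv2.imwrite("pics/s9.png",s);cv2.imwrite("pics/t9.png",t)
f=lambda im,x,y,w,h:cv2.resize(im[y:y+h,x:x+w],(400,400),interpolation=cv2.INTER_CUBIC)
cv2.imwrite("pics/m9.png",np.hstack([f(s,265,170,100,100),f(t,330,145,80,80)]))
E
```

```text
[ 0.40850608 -0.2806568   0.04930181] [ 1.79997788e+02 -1.50129235e+01  5.85374193e-02] [-2.46868462  1.16956564  5.73956368]
```

View pics/m9.png

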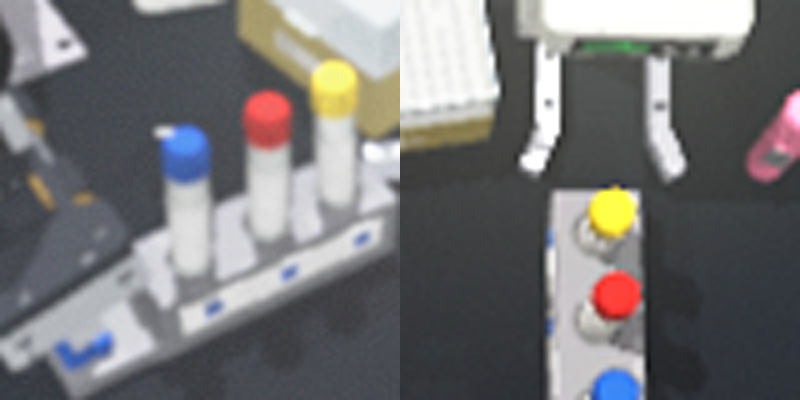

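Gripped on the post (28 mm). In the top crop the nose edges are at x≈551 and 642 (y=190), and the rails' inner faces at x≈560 and 650, so the carrier has to move right.

```bash
python3 - <<'E'
from h import *
c=lambda x,y:((x-400+.5)/5-.5+330,(y+.5)/5-.5+145)
for n,x,y,z in(("noseL",551,191,.04),("noseR",641,191,.04),("blkL",550,380,.04),("blkR",645,380,.04),("railL far",561,60,.02),("railL",560,125,.02),("railR far",647,65,.02),("railR",648,125,.02),("tipL",545,172,.02),("tipR",662,180,.02)):
    print(n,ray("top",c(x,y),z)[:2].round(4))
E
```

```text
noseL [ 0.589  -0.2562]
noseR [ 0.5895 -0.3021]
blkL [ 0.4922 -0.2553]
blkR [ 0.4927 -0.3029]
railL far [ 0.6643 -0.2636]
railL [ 0.629  -0.2629]
railR far [ 0.6621 -0.3089]
railR [ 0.6295 -0.309 ]
tipL [ 0.6036 -0.2549]
tipR [ 0.6    -0.3159]
```

Emit:
{"op": "jog_arm", "data": {
  "moves": "0.0001 0.002 -0.0005 0 0 0.15 0.024; 0 0.002 0 0 0 0.15 0.024; 0 0.0018 0 0 0 0 0.024; 0 0 0 0 0 0 0.024; 0 0 0 0 0 0 0.024"
}}

```text
time: 21.4
tcp_pos: [0.4084, -0.2865, 0.0496]
tool_rot: [-179.9, -15.0, -0.3]
contact_force: [-0.3, 1.1, -2.1]
width: 0.0281
grasp_force: 15.0
```

```bash
python3 - <<'E'
from plan import *
p,R=pose();print(p,R.as_euler("xyz",degrees=True),robot.read_state()["contact_force"])
from h import *
t=robot.read_camera("top");cv2.imwrite("pics/t10.png",t);a=cv2.imread("pics/t9.png")
# shift of block between frames
for x,y,w,h in((358,182,26,30),):
    g=lambda i:np.float32(cv2.cvtColor(i[y-8:y+h,x-6:x+w+8],cv2.COLOR_BGR2GRAY));print(cv2.phaseCorrelate(g(a),g(t)))
# row profiles: rails and block
for r in(165,168,184,195,204):print(r,cv2.cvtColor(t,cv2.COLOR_BGR2GRAY)[r,352:392].tolist())
E
```

```text
[ 0.40841875 -0.28652166  0.0495906 ] [-179.92230161  -15.00813573   -0.27161145] [-0.26934743  1.07427211 -2.11963284]
((-0.054321348328613794, -0.24655492651012523), 0.7096911805868149)
165 [72, 75, 74, 71, 71, 237, 255, 140, 198, 242, 73, 73, 77, 80, 81, 82, 83, 82, 81, 83, 84, 84, 84, 83, 82, 77, 86, 155, 202, 181, 177, 184, 81, 72, 74, 74, 75, 74, 71, 73]
168 [70, 72, 71, 69, 72, 237, 255, 255, 255, 255, 64, 71, 76, 81, 78, 80, 80, 81, 82, 81, 81, 82, 82, 82, 81, 75, 85, 152, 220, 236, 237, 215, 78, 69, 74, 73, 73, 71, 70, 72]
184 [69, 69, 68, 69, 67, 69, 68, 71, 66, 69, 94, 165, 209, 205, 206, 205, 206, 204, 203, 218, 236, 234, 234, 234, 234, 234, 240, 236, 194, 59, 67, 66, 64, 61, 60, 62, 61, 61, 61, 59]
195 [62, 62, 63, 63, 63, 63, 63, 61, 60, 87, 181, 226, 199, 200, 201, 198, 182, 168, 160, 149, 151, 144, 132, 118, 139, 143, 141, 145, 124, 60, 52, 52, 56, 61, 61, 60, 60, 59, 58, 59]
204 [58, 57, 58, 57, 57, 57, 59, 58, 56, 71, 125, 178, 202, 200, 200, 199, 198, 189, 172, 145, 118, 112, 117, 118, 116, 119, 146, 181, 183, 79, 42, 48, 47, 47, 46, 48, 47, 46, 48, 48]
```

```bash
python3 - <<'E'
from h import *
A=ray("top",(361.5,168),.02);B=ray("top",(361.5,165),.02);print("rail mid y",A[1]-.0235,"at x",A[0])
for u,r in((380.26,184),(380.35,195),(380.6,204)):
    P=ray("top",(u,r),.04);print("car mid y",P[1]+.022,"at x",P[0])
print("tipL px",proj("top",[.6015,-.253,.02]))
E
```

```text
rail mid y -0.2861130010841968 at x 0.6333199236748533
car mid y -0.286296098414047 at x 0.5864804061083468
car mid y -0.2861322184343874 at x 0.5579707590353348
car mid y -0.2864440232122901 at x 0.5348724863915257
tipL px [[357.87276696 179.7932596 ]]
```

Emit:
{"op": "jog_arm", "data": {
  "moves": "0.0058 0 0.0015 0 0 0 0.024; 0.0077 0 0.0021 0 0 0 0.024; 0.0077 0 0.0021 0 0 0 0.024; 0.0077 0 0.0021 0 0 0 0.024; 0 0 0 0 0 0 0.024"
}}

```text
time: 22.08
tcp_pos: [0.439, -0.2866, 0.0496]
tool_rot: [-179.9, -15.0, -0.2]
contact_force: [0.8, 0.2, -3.7]
width: 0.0276
grasp_force: 15.0
```

Emit:
{"op": "jog_arm", "data": {
  "moves": "0.0058 0 0.0015 0 0 0 0.024; 0.0058 0 0.0015 0 0 0 0.024; 0.0058 0 0.0015 0 0 0 0.024; 0 0 0 0 0 0 0.024"
}}

```text
time: 22.58
tcp_pos: [0.4568, -0.2867, 0.0498]
tool_rot: [-179.9, -15.0, -0.2]
contact_force: [0.9, 0.2, -3.0]
width: 0.0275
grasp_force: 15.0
```

Emit:
{"op": "jog_arm", "data": {
  "moves": "0.0058 0 0.0017 0 0 0 0.024; 0.0058 0 0.0016 0 0 0 0.024; 0.0058 0 0.0016 0 0 0 0.024; 0.0058 0 0.0016 0 0 0 0.024; 0 0 0 0 0 0 0.024"
}}

```text
time: 23.2
tcp_pos: [0.481, -0.2868, 0.0496]
tool_rot: [-179.9, -15.0, -0.2]
contact_force: [-0.1, 0.5, -2.8]
width: 0.0278
grasp_force: 15.0
```

Emit:
{"op": "jog_arm", "data": {
  "moves": "0.0029 0 0.0008 0 0 0 0.024; 0 0 0 0 0 0 0.024"
}}

```text
time: 23.45
tcp_pos: [0.4836, -0.2869, 0.0495]
tool_rot: [-179.9, -15.0, -0.3]
contact_force: [1.3, -0.3, -3.7]
width: 0.028
grasp_force: 15.0
```

Emit:
{"op": "jog_arm", "data": {
  "moves": "0.0019 0 0.0005 0 0 0 0.024; 0 0 0 0 0 0 0.024"
}}

```text
time: 23.7
tcp_pos: [0.4856, -0.2869, 0.0496]
tool_rot: [-179.9, -15.0, -0.3]
contact_force: [0.4, -0.0, -3.5]
width: 0.028
grasp_force: 15.0
```

Emit:
{"op": "jog_arm", "data": {
  "moves": "0.0019 0 0.0006 0 0 0 0.024; 0 0 0 0 0 0 0.024"
}}

```text
time: 23.95
tcp_pos: [0.4876, -0.2869, 0.0495]
tool_rot: [-179.9, -15.0, -0.3]
contact_force: [0.4, -0.1, -2.7]
width: 0.0277
grasp_force: 15.0
```

Emit:
{"op": "jog_arm", "data": {
  "moves": "0.0015 0 0.0005 0 0 0 0.024; 0 0 0 0 0 0 0.024"
}}

```text
time: 24.2
tcp_pos: [0.4892, -0.2869, 0.0494]
tool_rot: [-179.9, -15.0, -0.3]
contact_force: [0.3, -0.6, -4.0]
width: 0.0272
grasp_force: 15.0
```

Emit:
{"op": "jog_arm", "data": {
  "moves": "0.0015 0 0.0005 0 0 0 0.024; 0 0 0 0 0 0 0.024"
}}

```text
time: 24.45
tcp_pos: [0.4908, -0.2869, 0.0493]
tool_rot: [-179.9, -15.0, -0.3]
contact_force: [0.2, -0.8, -0.4]
width: 0.0276
grasp_force: 15.0
```

Emit:
{"op": "jog_arm", "data": {
  "moves": "0.001 0 0.0002 0 0 0 0.024; 0 0 0 0 0 0 0.024"
}}

```text
time: 24.7
tcp_pos: [0.4917, -0.2869, 0.0494]
tool_rot: [-179.9, -15.0, -0.3]
contact_force: [-0.3, 0.2, 0.3]
width: 0.0278
grasp_force: 15.0
```

Emit:
{"op": "jog_arm", "data": {
  "moves": "0.001 0 0.0002 0 0 0 0.024; 0 0 0 0 0 0 0.024"
}}

```text
time: 24.95
tcp_pos: [0.4927, -0.2869, 0.0494]
tool_rot: [-179.9, -15.0, -0.3]
contact_force: [-1.2, -0.4, -0.7]
width: 0.0278
grasp_force: 15.0
```

Emit:
{"op": "jog_arm", "data": {
  "moves": "0.001 0 0.0002 0 0 0 0.024; 0 0 0 0 0 0 0.024"
}}

```text
time: 25.2
tcp_pos: [0.4937, -0.2869, 0.0494]
tool_rot: [-179.9, -15.0, -0.3]
contact_force: [-1.3, 0.0, -0.8]
width: 0.0277
grasp_force: 15.0
```

Emit:
{"op": "jog_arm", "data": {
  "moves": "0.001 0 0.0003 0 0 0 0.024; 0 0 0 0 0 0 0.024"
}}

```text
time: 25.45
tcp_pos: [0.4947, -0.2868, 0.0493]
tool_rot: [-179.9, -15.0, -0.3]
contact_force: [-0.7, -0.6, -0.8]
width: 0.0278
grasp_force: 15.0
```

Emit:
{"op": "jog_arm", "data": {
  "moves": "0.001 0 0.0003 0 0 0 0.024; 0 0 0 0 0 0 0.024"
}}

```text
time: 25.7
tcp_pos: [0.4951, -0.2868, 0.0493]
tool_rot: [-179.9, -14.9, -0.2]
contact_force: [-9.1, 0.8, 4.9]
width: 0.0278
grasp_force: 15.0
```

```bash
python3 - <<'E'
from h import *
s=robot.read_camera("side");t=robot.read_camera("top")
cv2.imwrite("pics/s11.png",s);cv2.imwrite("pics/t11.png",t)
f=lambda im,x,y,w,h:cv2.resize(im[y:y+h,x:x+w],(400,400),interpolation=cv2.INTER_CUBIC)
cv2.imwrite("pics/m11.png",np.hstack([f(s,295,130,120,120),f(t,330,135,80,80)]))
E
```

```text
(no output)
```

View pics/m11.png

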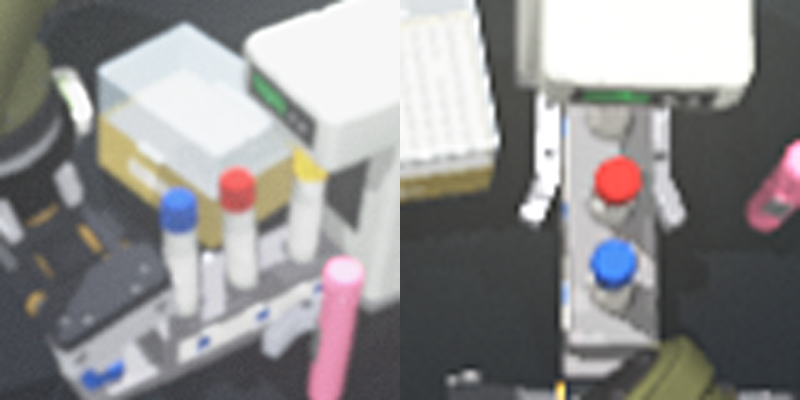

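Emit:
{"op": "jog_arm", "data": {
  "moves": "0.0008 0 0.0002 0 0 0 0.024; 0 0 0 0 0 0 0.024"
}}

```text
time: 26.05
tcp_pos: [0.4954, -0.2868, 0.0493]
tool_rot: [-179.9, -14.9, -0.2]
contact_force: [-16.3, 0.2, 9.1]
width: 0.0277
grasp_force: 15.0
```

```bash
python3 - <<'E'
from h import *
for r,z in((239.2,.04),(315/4+.125-.5+160,.04)): print("before",ray("top",(370,r),z)[0]+.056)
print("now",ray("top",(370,345/5+.1-.5+135),.04)[0]+.056, "by rear-foot")
from tri import *
for k in("8","9","11"):
    for c,sb,tb in(("blue",(285,165,75,60),(355,170,30,60)),("red",(310,160,75,55),(355,160,30,50))):
        try:cap(c,sb,tb,f"pics/s{k}.png",f"pics/t{k}.png")
        except Exception as e:print(k,e)
E
```

```text
before 0.5020770613901308
before 0.5041176559267231
now 0.5915943789763763 by rear-foot
px (array([311., 208.]), array([373.5, 223. ])) cap [ 0.47796485 -0.28063655  0.11419459] res [ 0.1 -0.  -0.   0.1]
cap-tcp [-0.0175  0.0062  0.0649] expected dir [-0.966  0.004 -0.257]
px (array([331.5, 199. ]), array([373. , 203.5])) cap [ 0.52343134 -0.27996038  0.11459954] res [ 0. -0. -0.  0.]
cap-tcp [0.028  0.0069 0.0653] expected dir [-0.966  0.004 -0.257]
px (array([311. , 207.5]), array([372.5, 223. ])) cap [ 0.47859254 -0.27864033  0.11333966] res [-0.1  0.   0.  -0.1]
cap-tcp [-0.0168  0.0082  0.064 ] expected dir [-0.966  0.004 -0.257]
px (array([332., 199.]), array([373. , 203.5])) cap [ 0.52399482 -0.28018508  0.11436135] res [-0.2  0.   0.1 -0.2]
cap-tcp [0.0286 0.0066 0.065 ] expected dir [-0.966  0.004 -0.257]
px (array([348., 192.]), array([372., 187.])) cap [ 0.562644   -0.27816951  0.11285022] res [ 0.1 -0.  -0.   0.1]
cap-tcp [0.0672 0.0087 0.0635] expected dir [-0.966  0.004 -0.257]
px (array([366. , 184.5]), array([373., 171.])) cap [ 0.60193399 -0.28113132  0.11631109] res [-0.5  0.2  0.2 -0.6]
cap-tcp [0.1065 0.0057 0.067 ] expected dir [-0.966  0.004 -0.257]
```

The block edge has followed the hand for the full distance, and 16 N against a solid stop says the nose is home. Release and withdraw.

Emit:
{"op": "jog_arm", "data": {
  "moves": "-0.0005 0 -0.0001 0 0 0 0.024; 0 0 0 0 0 0 0.045; 0 0 0 0 0 0 0.045; 0 0 0 0 0 0 0.045; 0 0 -0.015 0 0 0 0.045"
}}

```text
time: 26.68
tcp_pos: [0.4918, -0.2865, 0.0635]
tool_rot: [-179.9, -14.9, -0.3]
contact_force: [-0.8, -0.2, -0.3]
width: 0.0449
grasp_force: 0.0
```

Emit:
{"op": "jog_arm", "data": {
  "moves": "0 0 -0.03 0 0 0 0.05; 0 0 -0.04 0 0 0 0.05; -0.02 0 -0.04 0 0 0 0.05; -0.04 0 -0.02 0 0 0 0.05; 0 0 0 0 0 0 0.05"
}}

```text
time: 27.3
tcp_pos: [0.3991, -0.287, 0.1758]
tool_rot: [180.0, -15.1, -0.3]
contact_force: [0.0, -0.7, 0.1]
width: 0.05
grasp_force: 0.0
```

Emit:
{"op": "jog_arm", "data": {
  "moves": "-0.04 0 0 0 0 0 0.05; -0.04 0 0 0 0 0 0.05; 0 0 0 0 0 0 0.05"
}}

```text
time: 27.68
tcp_pos: [0.3221, -0.2862, 0.153]
tool_rot: [-179.9, -15.0, -0.4]
contact_force: [0.1, 0.4, 0.2]
width: 0.0499
grasp_force: 0.0
```

```bash
python3 - <<'E'
from h import *
s=robot.read_camera("side");t=robot.read_camera("top")
cv2.imwrite("pics/s12.png",s);cv2.imwrite("pics/t12.png",t)
f=lambda im,x,y,w,h:cv2.resize(im[y:y+h,x:x+w],(400,400),interpolation=cv2.INTER_CUBIC)
cv2.imwrite("pics/m12.png",np.hstack([f(s,295,130,120,120),f(t,330,145,100,100)]))
E
```

```text
(no output)
```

View pics/m12.png

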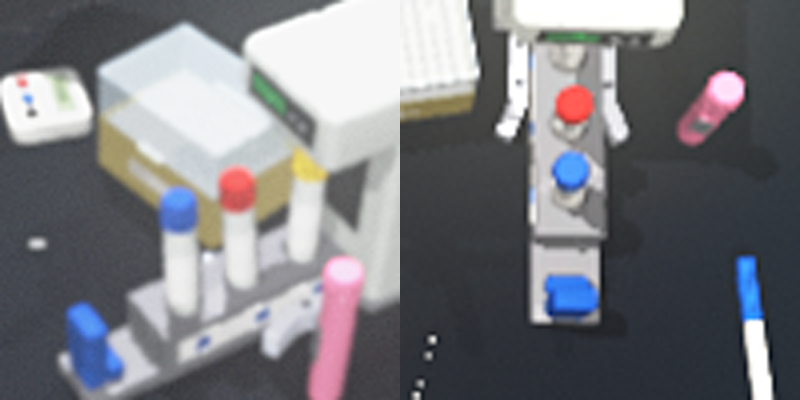

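The carrier sits between the rails with its foot's end at top crop (565,322) and all the tubes upright. One last check of the nose distance from the foot and block edges, then hand in.

```bash
python3 - <<'E'
from h import *
print("nose est: foot",ray("top",(371,322/4-.4+145),.012)[0]+.192,"block",ray("top",(371,236/4-.4+145),.04)[0]+.14,"stop est",.6725)
print("L/R edges at y=200",[ray("top",((u-400)/4-.4+330,195),.04)[1] for u in(533,605)])
print(robot.job_done())
E
```

```text
nose est: foot 0.6761796744468884 block 0.6756227580494967 stop est 0.6725
L/R edges at y=200 [np.float64(-0.26381821438768754), np.float64(-0.3093981413301973)]
the job is handed in; nothing more can be done
None
```

I handed the job in at about 28 s: both tubes stand in their wells and the carrier is pushed up against a hard stop in the track (16 N). My camera estimate put the nose about 3 mm past where I'd estimated the stop, no verdict came back, and I viewed 11 pictures, one over the limit of 10.

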